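# Load a dish and set the rotary inspection stage, coarse then fine

### The arm

A 7-joint arm with a two-finger parallel gripper is mounted at the origin on a cart in front of the work surface, level with it; the furniture and walls round the work are solid. World frame = base frame: x ahead of the robot, y to its left, z up, the work surface at z = 0. Lengths are in m, angles in rad, forces in N, time in s.
With the tool pointing down it reaches from about 0.375 to 0.925 m from the base axis. Payload 3.1 kg.
Tool frame: the origin (TCP) lies between the finger pads; the fingertips stand 19 mm ahead of it and the grasp point (between the pads) is the TCP; z points along the fingers, y is the line along which they close (so a half turn about z gives the same grasp; the last joint's range is limited). The gripper opens to 85 mm and grips with 20 to 120 N. Pads are 22 mm wide; open, the fingers measure 114 mm over their backs; the gripper's body (76 mm by 85 mm) begins 54 mm behind the grasp point. The pads swing forward as they close: fully open they stand 13 mm farther back than shut.
Start: joints at [-1.267, 0.383, 0.044, 1.598, -0.018, 1.161, -0.05], TCP at [0.254, 0.598, 0.223] pointing down, gripper open.
Joint ranges: [-2.61, 2.61], [-0.41, 2.15], [-1.48, 1.57], [0, 2.5], [-1.57, 4.71], [0.05, 1.97], [-2.85, 2.85]. Speed limits (rad/s): [2.79, 2.79, 3.14, 3.14, 3.14, 3.14, 3.14].

### API

Orientations are given as a unit quaternion [x, y, z, w].
In Python, from bench import move_ptp, movel, move_j, move_gripper, pause, inverse_kinematics, read_camera, camera_params, MotionError, sign_off, look_for, tip_of, read_time_s, read_qpos, read_joint_vel, read_effort, read_eef_pos, read_tcp_rot, read_ft_force, read_ft_torque, read_finger_gap, read_grasp_force gives the robot as it stands. Calls block until the motion is done:
- move_ptp(position, orientation): joint-space move of the TCP to a pose.
- movel(position, orientation=None, speed=0.15): straight line of the TCP; orientation=None keeps the orientation; speed is the mean speed in m/s.
- move_j(angles): joint-space move.
- move_gripper(opening, effort=None): finger opening in m; effort is the grip in N (None keeps the last); returns when the fingers have stopped.
- pause(seconds).
- inverse_kinematics(position, orientation): joint angles nearest the present ones, or None.
- read_camera(name): name is "scene" or "side" or "wrist"; returns the picture (384x512x3 uint8, red, green, blue); there is no depth.
- camera_params(name): a dict with "K" (3x3 intrinsics, pixels), "camera_from_world" (4x4, takes a point from world to camera coordinates). Camera axes: x right, y down, z forward; pixel columns grow to the right and rows downward; lengths in m; the calibration is good to about 2 mm. The wrist camera is an equidistant fisheye: a pixel r from the principal point sees the ray r / f radians off the axis. A picture is of the moment at which its call begins: read the wrist's pose just before it. camera_params takes no time and is no camera call; for the wrist camera it gives the pose at the moment of the call.
A pose or a line that the arm cannot do raises MotionError and nothing moves.
- sign_off(): hands the job in; it is judged then, once.
Trained networks look in the newest picture that a camera, given by its name, has taken for a name from the list of things; names that differ only in an ending like _2 or _b are one class to them, and where a whole thing is asked for, a point or a joint stands for the part that bears it (a point fixed in the world has none). Each returns a list of dicts, best first, with "confidence" (0 to 1); they miss things now and then, are a little off and sometimes report something else, mostly with a low value. They report only what shows in the picture. A call takes as long as a camera call. They do not tell look-alikes from the thing itself.
- look_for(camera, name): "at" ([column, row] in pixels, amid what is visible of it).
- tip_of(camera, name): "at" ([column, row] in pixels: a listed point, or the origin of a listed thing).
Readings, each from a call of its own:
- read_time_s(): time.
- read_qpos(): joint angles.
- read_joint_vel(): joint speeds.
- read_effort(): joint torques, N m.
- read_eef_pos(): TCP position.
- read_tcp_rot(): TCP orientation.
- read_ft_force(): force on the tool from outside, world axes, zero at the start.
- read_ft_torque(): the same for the moment, N m.
- read_finger_gap(): finger opening in m.
- read_grasp_force(): force on a finger pad.
Only numpy, scipy, OpenCV 4.12 (cv2) and the standard library are available. Lean on these libraries where they do the work, as an engineer would, in place of code of your own. Each camera call takes 0.05 s, during which the arm holds its last target. There are 200 camera calls.

### The job

Set the clear round dish (the larger one, 60 mm) gently down flat inside the low black rim on the turntable and let go. Then, with the big outer coarse knob alone, turn the table until its pointer stands in the white field of the marker, and finish with the small inner fine knob alone, bringing the pointer onto the red line. The dish must ride along inside the rim, and the other things on the bench stay where they are.

Things in the scene. Friction and masses are not known exactly. Their poses are not given: they have to be found in the camera images.
- dish_center (a point): middle (half-way up) of the loose round clear dish with its lid, 60 mm across, 12 mm high, 50 to 85 g, lying flat on the bench; it is picked up by its sides. It starts either at the left of the stage or at the right of it, having changed places with a clear box.
- stage: the fixed rotary stage: a round grey base 286 mm across with a turntable on it, whose face is 30 mm above the bench. Origin on the bench, under the common upright axis of the turntable and of both knobs; z is up, x points roughly away from the robot. An aluminium scale arc, 26 mm high, stands along the far side of its edge, 143 to 165 mm from the axis.
- pad (a point): middle of the black round pad on the turntable, 30.6 mm above the bench and 95 mm from the knobs' axis, on which the dish goes. A low black rim, 71 mm across inside and 77 mm outside, stands 3 mm above the pad. The turntable is 280 mm across and flat but for this rim and a 6 mm high boss, 80 mm across, round the knobs' axis. It turns clockwise (from above) when either knob is turned clockwise.
- pointer (a point): tip of the narrow yellow pointer on the edge of the turntable, with which it turns: 153 mm from the knobs' axis, running over the scale arc and the marker.
- red_line (a point): middle of the 2 mm wide red line across the marker, which is fixed on the scale arc, 153 mm from the knobs' axis; its x points straight away from the axis, its y along the arc, counterclockwise. The white field lies on the side from which the pointer comes: from 4 to 11 mm before the line (that is at y 4 to 11 mm). A narrow black gap parts white and red. The pointer starts about 60 to 140 mm along the arc before the line.
- coarse_grip (a point): middle of the coarse knob, on the axis, 54 mm above the bench: outer, lower blue ribbed knob, 60 mm across, 24 mm high (from 42 to 66 mm above the bench). Nothing else of the stage nor the dish in its rim is higher than 44 mm, save the fine knob above it.
- fine_grip (a point): middle of the fine knob, on the same axis, 89 mm above the bench: inner, upper steel ribbed knob, 34 mm across, 30 mm high (from 74 to 104 mm above the bench).
- coarse_knob (a joint): angle of the coarse knob, rad, growing clockwise seen from above; range -0.05 to 4.9, starts between 0 and 0.5. Each radian turns the table 0.25 rad (38 mm at the pointer); light friction (about 0.06 N m), stays where it is left, and does not turn the fine knob.
- fine_knob (a joint): angle of the fine knob, rad, growing clockwise seen from above; range -3.1 to 3.1, starts at 0. Each radian turns the table 0.05 rad (7.6 mm at the pointer) on top of what the coarse knob gives; light friction (about 0.04 N m), stays where it is left. (The coarse knob is carried round with the table's gear by the same 0.05 rad when it is free.)
- sample_box: bystander: clear box 68 x 62 x 56 mm, loose, origin under its middle
- wash_bottle: bystander: white wash bottle, 192 mm high, loose, origin under its middle
- vial_tall: bystander: amber vial with a black cap, 32 mm across, 71 mm high, loose, origin under its middle
- petri_other: bystander: another, smaller clear dish, 50 mm across, 12 mm high, loose, origin under its middle; not to be used
- microscope: bystander: fixed white microscope, 0.5 m high, behind and between the stage and the left place; origin on the bench under it. Its eyepieces reach out to about x 0.50, y 0.06 m at 0.42 to 0.48 m height, its foot to x 0.57 m: keep the arm and wrist nearer to the robot than that on the way to and from the left place.
Mind the look-alikes: they are no part of the job. Leave any yellow look-alike of the part that bears dish_center alone.

How it is judged:
On the way, in this order (a step that is already met when the one before it is completed fails the run):
1. the dish lies flat inside the rim on the turntable, let go (horizontal distance between dish_center and pad below 0.007 m and z of dish_center in the frame of pad below 0.009 m and angle between dish_center's own z axis and vertical below 0.08 rad and contact force between the fingers and dish below 0.05 N), for 0.2 s.
2. the coarse knob alone has brought the pointer into the white field, 4 to 11 mm before the red line (y of pointer in the frame of red_line between 0.0035 and 0.0115 m and value of joint fine_knob between -0.1 and 0.1 rad and velocity of joint coarse_knob between -0.05 and 0.05 rad/s), for 0.3 s.
3. the fine knob has brought the pointer onto the red line (y of pointer in the frame of red_line between -0.0015 and 0.0015 m and value of joint fine_knob above 0.2 rad), for 0.2 s.
At the end, for the whole second after the job is handed in: The pointer stands on the red line (within 1.5 mm along the arc), the last stretch made with the fine knob (turned at least 0.2 rad clockwise from its start at 0), both knobs at rest; the dish lies flat inside the rim, its middle within 7 mm of the pad's (all of step 3 and horizontal distance between dish_center and pad below 0.007 m and z of dish_center in the frame of pad below 0.009 m and angle between dish_center's own z axis and vertical below 0.08 rad and velocity of joint coarse_knob between -0.02 and 0.02 rad/s and velocity of joint fine_knob between -0.02 and 0.02 rad/s); the robot touches nothing.
It fails at once if the dish is slammed or pressed onto the stage with more than 20 N (contact force between dish and stage above 20 N).
It fails at once if the dish is tipped over (angle between dish_center's own z axis and vertical above 0.7 rad).
It fails at once if a bystander is moved by more than 25 mm (distance of any of sample_box, wash_bottle, vial_tall, petri_other from where it was at the start of the episode above 0.025 m).
It also fails if it takes over 72 s, if anything falls off the work surface, if the arm or the gripper's body presses on something with over 40 N, if the wrist force passes 120 N, or if a joint passes its speed limit or range.

## Working session

There is one attempt and no reset: what is moved stays moved. The work goes in short steps, each a Python script; the robot and the scene stay as the last script left them, time stands still between calls to the robot, and variables do not carry over. Pictures are saved under pics/ and viewed, at most 10 in all, crops included, and the job is handed in when it is done.

```bash
mkdir -p pics; ls
cat > h.py <<'E'
import numpy as np, cv2
from bench import *
def snap(n):
    p=camera_params(n); im=read_camera(n); return im,p
def ray(p,uv,fish=False):
    K=np.array(p["K"]);T=np.array(p["camera_from_world"])
    x=(uv[0]-K[0,2])/K[0,0];y=(uv[1]-K[1,2])/K[1,1]
    if fish:
        r=np.hypot(x,y);s=np.sin(r)/r if r>1e-9 else 1;d=np.array([x*s,y*s,np.cos(r)])
    else: d=np.array([x,y,1.])
    R=T[:3,:3];return -R.T@T[:3,3],R.T@(d/np.linalg.norm(d))
def onz(p,uv,z,fish=False):
    c,d=ray(p,uv,fish);return c+d*(z-c[2])/d[2]
def tri(rs):
    A=sum(np.eye(3)-np.outer(d,d) for c,d in rs);b=sum((np.eye(3)-np.outer(d,d))@c for c,d in rs)
    return np.linalg.solve(A,b)
def proj(p,X,fish=False):
    K=np.array(p["K"]);T=np.array(p["camera_from_world"]);q=T[:3,:3]@X+T[:3,3]
    if fish:
        r=np.hypot(q[0],q[1]);t=np.arctan2(r,q[2]);x,y=q[0]/r*t,q[1]/r*t
    else:x,y=q[:2]/q[2]
    return np.array([x*K[0,0]+K[0,2],y*K[1,1]+K[1,2]])
E
python3 - <<'E'
from h import *
np.set_printoptions(precision=3,suppress=True)
ims=[];P={}
for n in("scene","side"):
    im,P[n]=snap(n);ims.append(im)
    for k in("dish_center","pad","pointer","red_line","coarse_grip","fine_grip","stage","petri_other","sample_box","wash_bottle","vial_tall"):
        r=tip_of(n,k)[:3]
        z={"dish_center":.006,"pad":.0306,"pointer":.03,"red_line":.026,"coarse_grip":.054,"fine_grip":.089}.get(k,0)
        print(n,k,[(np.round(d["at"],1),round(d["confidence"],2),onz(P[n],d["at"],z)[:2]) for d in r])
cv2.imwrite("pics/a.png",cv2.cvtColor(ims[0],cv2.COLOR_RGB2BGR));cv2.imwrite("pics/b.png",cv2.cvtColor(ims[1],cv2.COLOR_RGB2BGR))
print(read_tcp_rot(),read_time_s())
E
```

```text
pics
scene dish_center [(array([331.6, 312.5]), 0.82, array([ 0.463, -0.711])), (array([271.7, 263. ]), 0.65, array([ 0.469, -0.464]))]
scene pad [(array([259.9, 211.2]), 0.68, array([ 0.593, -0.298]))]
scene pointer [(array([235.5, 178.8]), 0.87, array([ 0.648, -0.118]))]
scene red_line [(array([264.1, 183.1]), 0.41, array([ 0.712, -0.212]))]
scene coarse_grip [(array([235.2, 197. ]), 0.44, array([ 0.565, -0.199]))]
scene fine_grip [(array([231.8, 193.6]), 0.42, array([ 0.546, -0.201]))]
scene stage [(array([232.2, 206.8]), 0.85, array([ 0.555, -0.192]))]
scene petri_other [(array([298., 234.]), 0.72, array([ 0.628, -0.45 ]))]
scene sample_box [(array([138.8, 163.5]), 0.8, array([0.453, 0.253]))]
scene wash_bottle [(array([259.6, 155.8]), 0.62, array([ 0.837, -0.076]))]
scene vial_tall [(array([299.3, 222.6]), 0.59, array([ 0.672, -0.422]))]
side dish_center [(array([261.5, 252. ]), 0.72, array([ 0.469, -0.486])), (array([311.3, 295.1]), 0.65, array([ 0.461, -0.721]))]
side pad [(array([260.1, 206.7]), 0.69, array([ 0.6  , -0.292]))]
side pointer []
side red_line [(array([266.8, 189. ]), 0.54, array([ 0.702, -0.189]))]
side coarse_grip [(array([233., 195.]), 0.45, array([ 0.548, -0.201]))]
side fine_grip [(array([233. , 188.5]), 0.51, array([ 0.539, -0.219])), (array([154.9, 173.1]), 0.31, array([0.375, 0.063]))]
side stage [(array([293.2, 229.7]), 0.32, array([ 0.629, -0.436]))]
side petri_other [(array([293.7, 230.4]), 0.67, array([ 0.628, -0.441]))]
side sample_box [(array([157. , 174.5]), 0.66, array([0.446, 0.234]))]
side wash_bottle [(array([274.1, 179.5]), 0.66, array([ 0.804, -0.096]))]
side vial_tall [(array([296.7, 222.5]), 0.66, array([ 0.667, -0.408]))]
[ 0.2   0.98 -0.    0.  ] 1.2
```

Run:
```python
import cv2
a=cv2.imread("pics/a.png");cv2.imwrite("pics/a2.png",cv2.resize(a[130:350,110:390],None,fx=2.8,fy=2.7,interpolation=2))
```

```text
(no output)
```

View pics/a2.png

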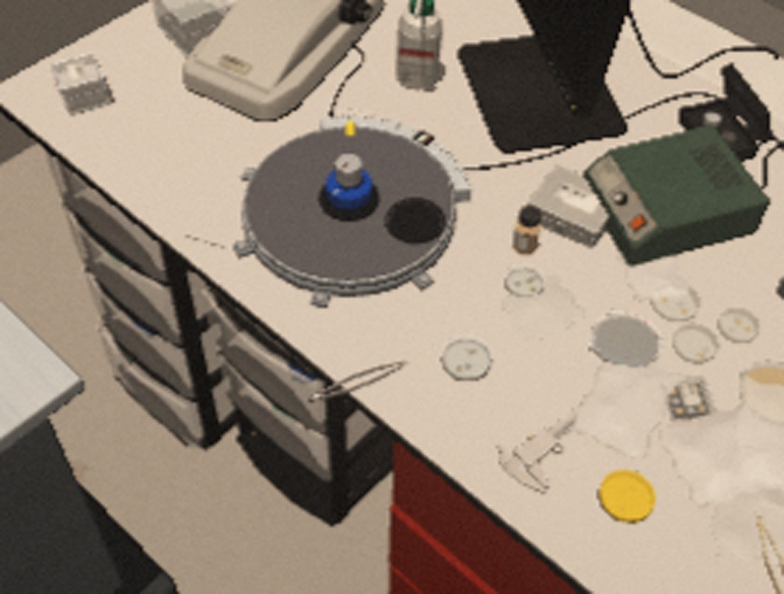

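```bash
cat >> h.py <<'E'
def Q(psi):  # tool down, tool y axis (closing line) at world azimuth psi
    a=(psi+np.pi/2)/2  # y axis of rot by pi about (cos a, sin a): azimuth 2a-pi/2
    return [float(np.cos(a)),float(np.sin(a)),0.,0.]
E
python3 - <<'E'
from h import *
np.set_printoptions(precision=3,suppress=True)
q=read_tcp_rot();az=np.arctan2(.598,.254);r=.39
move_ptp([r*np.cos(az),r*np.sin(az),.25],q)
j=np.array(read_qpos());print(j)
j[0]+=az+0.8; move_j(j.tolist());print(read_eef_pos(),read_tcp_rot(),read_qpos())
def best(psi,p):
    o=[(np.abs(np.array(s)).max(),s[6],k) for k in (0,np.pi) if (s:=inverse_kinematics(p,Q(psi+k)))]
    return o
for psi in np.arange(0,3.1,.4): print(psi,[(round(o[1],2),o[2]) for o in best(psi,[.47,-.475,.25])],[(round(o[1],2),o[2]) for o in best(psi,[.555,-.2,.25])])
move_ptp([.45,-.42,.25],read_tcp_rot())
im,p=snap("wrist");T=p["camera_from_world"];print("cam",-T[:3,:3].T@T[:3,3],T[2,:3],read_eef_pos())
for k in("dish_center","petri_other","pad","fine_grip"):
    print(k,[(np.round(d["at"],1),round(d["confidence"],2),onz(p,d["at"],{"pad":.0306,"fine_grip":.089}.get(k,.006),True)) for d in tip_of("wrist",k)[:3]])
cv2.imwrite("pics/c.png",cv2.cvtColor(im,cv2.COLOR_RGB2BGR));print(read_time_s())
E
```

```text
[-1.292 -0.155  0.015  2.139  0.003  1.156 -0.109]
[ 0.274 -0.28   0.251] [0.926 0.377 0.001 0.001] [ 0.676 -0.155  0.014  2.139  0.002  1.156 -0.109]Traceback (most recent call last):
  File "<stdin>", line 10, in <module>
  File "<stdin>", line 8, in best
ValueError: The truth value of an array with more than one element is ambiguous. Use a.any() or a.all()
```

```bash
cat >> h.py <<'E'
def best(psi,p):
    return [(round(float(s[6]),2),round(k,2)) for k in (0,np.pi) if (s:=inverse_kinematics(p,Q(psi+k))) is not None]
E
python3 - <<'E'
from h import *
np.set_printoptions(precision=3,suppress=True)
for psi in np.arange(0,3.1,.5): print(psi,best(psi,[.47,-.475,.25]),best(psi,[.555,-.2,.25]))
move_ptp([.45,-.42,.25],read_tcp_rot())
im,p=snap("wrist");T=p["camera_from_world"];print("cam",-T[:3,:3].T@T[:3,3],T[2,:3],read_eef_pos())
for k in("dish_center","petri_other","pad","fine_grip"):
    print(k,[(np.round(d["at"],1),round(d["confidence"],2),onz(p,d["at"],{"pad":.0306,"fine_grip":.089}.get(k,.006),True)) for d in tip_of("wrist",k)[:3]])
cv2.imwrite("pics/c.png",cv2.cvtColor(im,cv2.COLOR_RGB2BGR));print(read_time_s())
E
```

```text
0.0 [(0.77, 0), (-2.38, 3.14)] [(0.24, 0), (-2.32, 3.14)]
0.5 [(1.25, 0), (-1.89, 3.14)] [(0.75, 0), (-2.42, 3.14)]
1.0 [(1.74, 0), (-1.4, 3.14)] [(1.25, 0), (-1.92, 3.14)]
1.5 [(2.24, 0), (-0.91, 3.14)] [(1.75, 0), (-1.42, 3.14)]
2.0 [(2.73, 0), (-0.4, 3.14)] [(2.24, 0), (-0.92, 3.14)]
2.5 [(-2.46, 0), (0.11, 3.14)] [(2.37, 0), (-0.42, 3.14)]
3.0 [(-2.52, 0), (0.62, 3.14)] [(-2.47, 0), (0.09, 3.14)]
cam [ 0.502 -0.367  0.4  ] [-0.206 -0.202 -0.958] [ 0.449 -0.419  0.25 ]
dish_center [(array([291.5, 165.6]), 0.86, array([ 0.48 , -0.464,  0.006])), (array([383.2, 276.9]), 0.73, array([ 0.463, -0.717,  0.006]))]
petri_other [(array([355.8,  86.4]), 0.91, array([ 0.621, -0.448,  0.006]))]
pad [(array([354.5,  84.6]), 0.74, array([ 0.614, -0.44 ,  0.031])), (array([259.,  15.]), 0.73, array([ 0.59 , -0.294,  0.031]))]
fine_grip []
5.6917
```

View pics/c.png

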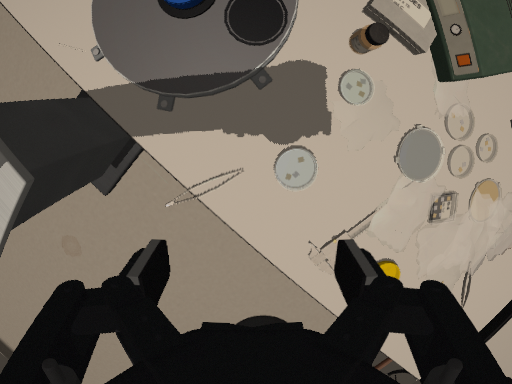

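```bash
cat > m.py <<'E'
from h import *
np.set_printoptions(precision=4,suppress=True)
import sys
H={"pad":.0306,"fine_grip":.089,"coarse_grip":.054,"pointer":.03,"red_line":.026,"stage":0}
R={}
psi=.38
for i,P in enumerate(([.52,-.38,.27],[.56,-.30,.27])):
    if i==0: move_ptp(P,Q(psi))
    else: movel(P,speed=.25)
    pause(.15)
    im,p=snap("wrist");cv2.imwrite(f"pics/d{i}.png",cv2.cvtColor(im,cv2.COLOR_RGB2BGR))
    np.savez(f"d{i}.npz",T=p["camera_from_world"],K=p["K"])
    for k in("dish_center","pad","fine_grip","coarse_grip","pointer","red_line","stage"):
        L=[d for d in tip_of("wrist",k) if d["confidence"]>.3]
        for d in L[:2]: print(i,k,np.round(d["at"],1),round(d["confidence"],2),onz(p,d["at"],H.get(k,.006),True)[:2])
        if L:R.setdefault(k,[]).append(ray(p,L[0]["at"],True))
for k,v in R.items():
    if len(v)>1:print("tri",k,tri(v))
print(read_time_s())
E
python3 m.py
```

```text
0 dish_center [203.7 202.7] 0.66 [ 0.4793 -0.4722]
0 dish_center [159.7 313.1] 0.65 [ 0.4676 -0.7125]
0 pad [321.  115.3] 0.92 [ 0.583  -0.2909]
0 fine_grip [339.2  36. ] 0.6 [ 0.5541 -0.1996]
0 coarse_grip [333.5  39.8] 0.64 [ 0.5558 -0.196 ]
0 pointer [418.1  20.7] 0.96 [ 0.6652 -0.0946]
0 stage [324.9  53.4] 0.7 [ 0.561  -0.2038]
1 dish_center [164.9 239.6] 0.72 [ 0.4796 -0.4773]
1 dish_center [291.1 238.2] 0.68 [ 0.6641 -0.3997]
1 pad [273.1 156.5] 0.78 [ 0.5849 -0.2885]
1 fine_grip [281.8  84.3] 0.63 [ 0.5552 -0.201 ]
1 coarse_grip [277.5  85.7] 0.61 [ 0.5535 -0.2013]
1 pointer [376.4  53.4] 0.64 [ 0.6622 -0.0991]
1 red_line [377.7 133.8] 0.77 [ 0.7107 -0.2015]
1 stage [273.9  91. ] 0.97 [ 0.5548 -0.2057]
tri dish_center [ 0.481  -0.4653  0.0254]
tri pad [ 0.5865 -0.2903  0.0166]
tri fine_grip [ 0.5543 -0.2009  0.0919]
tri coarse_grip [ 0.552  -0.2032  0.0766]
tri pointer [ 0.6552 -0.1067  0.052 ]
tri stage [ 0.5556 -0.2082  0.0216]
8.25
```

View pics/d1.png

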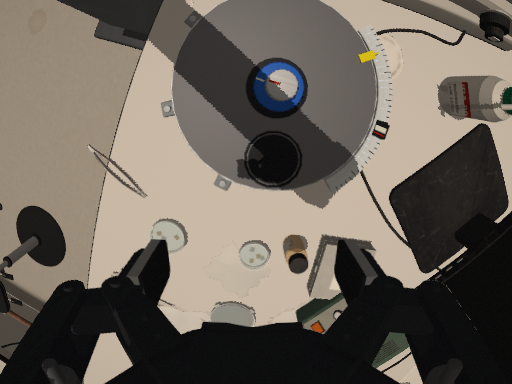

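View pics/d0.png

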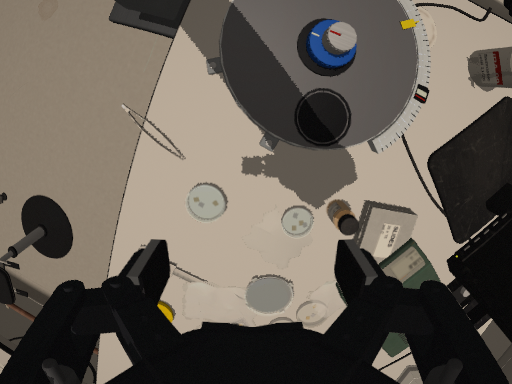

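```bash
python3 - <<'E'
from h import *
np.set_printoptions(precision=4,suppress=True)
R=[]
for i,(P) in enumerate(([.484,-.487,.14],[.479,-.471,.08])):
    (move_ptp(P,Q(.38)) if i==0 else movel(P,speed=.2));pause(.2)
    im,p=snap("wrist");cv2.imwrite(f"pics/e{i}.png",cv2.cvtColor(im,cv2.COLOR_RGB2BGR))
    np.savez(f"e{i}.npz",T=p["camera_from_world"],K=p["K"])
    L=tip_of("wrist","dish_center")
    for d in L[:2]: print(np.round(d["at"],1),round(d["confidence"],2),onz(p,d["at"],.006,True)[:2])
    for d in look_for("wrist","dish_center")[:2]: print("look",np.round(d["at"],1),round(d["confidence"],2),onz(p,d["at"],.009,True)[:2])
    R.append(ray(p,L[0]["at"],True))
    print("tcp proj",proj(p,np.array(read_eef_pos()),True),read_eef_pos())
print(tri(R),read_time_s(),read_ft_force())
E
python3 -c "
import cv2,numpy as np
cv2.imwrite('pics/e.png',np.hstack([cv2.imread(f'pics/e{i}.png')[130:384,110:400] for i in(0,1)]))"
```

```text
[172.2 326.4] 0.77 [ 0.4657 -0.709 ]
[246.2 163.8] 0.61 [ 0.4775 -0.4732]
look [176.1 318.2] 0.91 [ 0.4668 -0.6888]
look [248.  163.8] 0.73 [ 0.4789 -0.4719]
tcp proj [246.9446 239.2635] [ 0.4852 -0.4862  0.1409]
[246.4 194. ] 0.94 [ 0.4763 -0.4719]
look [250.2 194. ] 0.8 [ 0.4788 -0.4698]
look [476.9 215.8] 0.56 [ 0.7029 -0.407 ]
tcp proj [250.0014 237.0111] [ 0.4797 -0.4719  0.0813]
[ 0.4504 -0.374   0.3311] 10.3583 [-0.64   -0.5069  0.6718]
```

View pics/e.png

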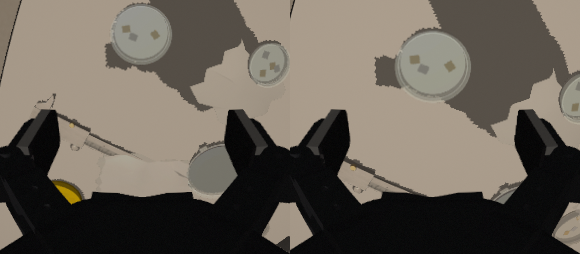

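Run:
```python
from h import *
np.set_printoptions(precision=4,suppress=True)
R=[]
for i,r in((0,(225,315,125,205)),(1,(215,295,150,245))):
    f=np.load(f"e{i}.npz");p={"K":f["K"],"camera_from_world":f["T"]}
    g=cv2.imread(f"pics/e{i}.png",0)[r[2]:r[3],r[0]:r[1]]
    rr=(28,34) if i==0 else (34,42)
    c=cv2.HoughCircles(cv2.GaussianBlur(g,(3,3),0),cv2.HOUGH_GRADIENT,1,100,param1=80,param2=10,minRadius=rr[0],maxRadius=rr[1])[0][0]
    uv=(c[0]+r[0],c[1]+r[2]);print(uv,c[2],onz(p,uv,.006,True),onz(p,uv,.010,True));R.append(ray(p,uv,True))
    print(proj(p,np.array([.479,-.470,.006]),True))
print(tri(R)); print(f["K"])
```

```text
(np.float32(251.5), np.float32(163.5)) 29.9 [ 0.4822 -0.4709  0.006 ] [ 0.4819 -0.4702  0.01  ]
[248.8034 161.4359]
(np.float32(253.5), np.float32(196.5)) 35.8 [ 0.4824 -0.4717  0.006 ] [ 0.4819 -0.4705  0.01  ]
[250.3694 193.1225]
[ 0.4816 -0.4697  0.0124]
[[297.3186   0.     251.7814]
 [  0.     297.3186 190.0823]
 [  0.       0.       1.    ]]
```

Run:
```python
from h import *
np.set_printoptions(precision=4,suppress=True)
move_gripper(.072,30)
movel([.4818,-.4705,.05],Q(.38),speed=.15);movel([.4818,-.4705,.030],speed=.06)
pause(.2);f0=np.array(read_ft_force());z=.030
while z>.008:
    z-=.0015;movel([.4818,-.4705,z],speed=.03)
    df=np.array(read_ft_force())-f0
    if df[2]>2.5:break
print("touch",z,read_eef_pos(),df,read_finger_gap(),read_time_s())
im,p=snap("wrist");cv2.imwrite("pics/f.png",cv2.cvtColor(im,cv2.COLOR_RGB2BGR)[100:330,100:400])
```

```text
touch 0.007499999999999989 [ 0.4817 -0.4704  0.0073] [ 1.2437 -0.399   0.5748] 0.07227214468857378 15.4333
```

View pics/f.png

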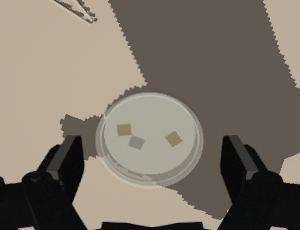

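Run:
```python
from h import *
np.set_printoptions(precision=4,suppress=True)
f0=np.array(read_ft_force());z=.0075
while z>-.006:
    z-=.0015;movel([.4818,-.4705,z],speed=.04)
    df=np.array(read_ft_force())-f0
    print(round(z,4),df[2],read_eef_pos()[2])
    if abs(df[2])>2.5:break
print(read_time_s())
```

```text
0.006 -0.2970135106459494 0.005827374460185667
0.0045 0.4816859746665358 0.004318719392638091
0.003 0.12726812961424472 0.0028298573425617445
0.0015 0.2577520333179542 0.001338307391100066
0.0 0.5732370613818706 -0.0001491149069164019
-0.0015 -0.31609474068251475 -0.0016602057951554255
-0.003 0.83628266497767 -0.0031783761780698402
-0.0045 0.7464376011547981 -0.004677907251052202
-0.006 0.47476740807374973 -0.006181525710022069
17.7333
```

Run:
```python
from h import *
np.set_printoptions(precision=4,suppress=True)
f0=np.array(read_ft_force());z=-.006
while z>-.016:
    z-=.001;movel([.4818,-.4705,z],speed=.04)
    df=np.array(read_ft_force())-f0
    print(round(z,4),df[2],read_eef_pos()[2])
    if abs(df[2])>2:break
im,p=snap("wrist");cv2.imwrite("pics/g.png",cv2.cvtColor(im,cv2.COLOR_RGB2BGR)[100:330,100:400])
print(read_time_s())
```

```text
-0.007 0.09294399728565346 -0.0070811775165260556
-0.008 -0.4191634324670672 -0.008116609256930158
-0.009 0.43696474192734824 -0.009108068878328837
-0.01 -0.03636128599453706 -0.010110608650390526
-0.011 -0.4048467955759759 -0.011104294040605017
-0.012 -0.30010834336566106 -0.012117973017777728
-0.013 0.014207297286005532 -0.013131423145930344
-0.014 0.2809276022118782 -0.01410374027002632
-0.015 0.7329785474328114 -0.01512092516990584
-0.016 0.34250449724349596 -0.01610337474238393
20.2833
```

View pics/g.png

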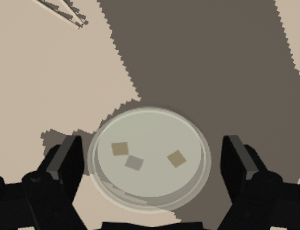

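Run:
```python
from h import *
np.set_printoptions(precision=4,suppress=True)
from scipy.spatial.transform import Rotation as Ro
p=camera_params("wrist");t=np.array(read_eef_pos());R=Ro.from_quat(read_tcp_rot()).as_matrix()
for uv in((181,236),(183,238),(322,236),(162,275),(340,275)):
    c,d=ray(p,uv,True);c=R.T@(c-t);d=R.T@d
    for y in(-.036,.036):
        s=(y-c[1])/d[1]
        if s>0:print(uv,c+s*d)
print(read_finger_gap(),read_qpos(),R)
for z in(0,-.012,.0): print(proj(p,np.array([.4818,-.4705,z]),True))
```

```text
(181, 236) [ 0.0083 -0.036  -0.0139]
(183, 238) [ 0.0054 -0.036  -0.0101]
(322, 236) [ 0.0104  0.036  -0.0183]
(162, 275) [ 0.0083 -0.036  -0.0512]
(340, 275) [ 0.0095  0.036  -0.0532]
0.07190604058385346 [ 0.7839  0.7019 -0.0956  1.6594  0.0873  0.7846  1.029 ] [[-0.371   0.9286 -0.0001]
 [ 0.9286  0.371   0.0001]
 [ 0.0001 -0.0001 -1.    ]]
[250.4295 253.1873]
[250.4951 242.6779]
[250.4295 253.1873]
```

Run:
```python
from h import *
f0=np.array(read_ft_force());z=-.016
while z>-.026:
    z-=.001;movel([.4818,-.4705,z],speed=.04)
    df=np.array(read_ft_force())-f0
    print(round(z,4),df.round(2),read_eef_pos()[2])
    if abs(df[2])>2:break
print(read_time_s())
```

```text
-0.017 [-0.14 -0.41  2.84] -0.016475890107151024
20.5333
```

Run:
```python
from h import *
movel([.4818,-.4705,-.008],speed=.06)
move_gripper(.05,30);pause(.1)
print(read_finger_gap(),read_grasp_force(),read_eef_pos(),read_ft_force())
movel([.4818,-.4705,.06],speed=.12);pause(.1)
print(read_finger_gap(),read_grasp_force(),read_time_s())
im,p=snap("wrist");cv2.imwrite("pics/i.png",cv2.cvtColor(im,cv2.COLOR_RGB2BGR)[100:330,100:400])
```

```text
0.05801523322741488 32.442797496914864 [ 0.4820573  -0.47075663 -0.00756055] [-0.04675728  0.93613846  4.29236182]
0.05766281751104811 32.20089141279459 22.025
```

View pics/i.png

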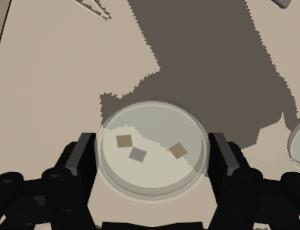

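Run:
```python
from h import *
np.set_printoptions(precision=4,suppress=True)
movel([.4818,-.4705,.005],speed=.15);movel([.4818,-.4705,-.0072],speed=.05)
move_gripper(.064);movel([.4818,-.4705,-.0012],speed=.08)
f0=np.array(read_ft_force());move_gripper(.05,30);pause(.05)
print(read_finger_gap(),read_grasp_force(),read_eef_pos(),np.array(read_ft_force())-f0)
movel([.4818,-.4705,.09],speed=.2);pause(.2)
im,p=snap("wrist");cv2.imwrite("pics/i.png",cv2.cvtColor(im,cv2.COLOR_RGB2BGR))
g=cv2.GaussianBlur(cv2.cvtColor(im,7)[180:310,180:320],(3,3),0)
print(cv2.HoughCircles(g,cv2.HOUGH_GRADIENT,1,200,param1=80,param2=10,minRadius=45,maxRadius=70)[0][0]+[180,180,0])
print(read_finger_gap(),read_grasp_force(),read_time_s())
t=np.array(read_eef_pos())
for z in(.011,.005):print(proj(p,t+[0,0,.0012+z],True),)
np.savez("i.npz",T=p["camera_from_world"],K=p["K"],t=t)
```

```text
0.04995957593391349 3.833020627607766 [ 0.4831 -0.4719  0.0013] [-1.3578  0.2347  7.9901]
[256.5 182.5  45.7]
0.049889088568557664 0.0 24.6583
[250.6084 250.2388]
[250.6569 245.0508]
```

```bash
python3 -c "
import cv2
cv2.imwrite('pics/i2.png',cv2.resize(cv2.imread('pics/i.png')[170:330,150:350],None,fx=3,fy=3,interpolation=2))"
```

```text
(no output)
```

View pics/i2.png

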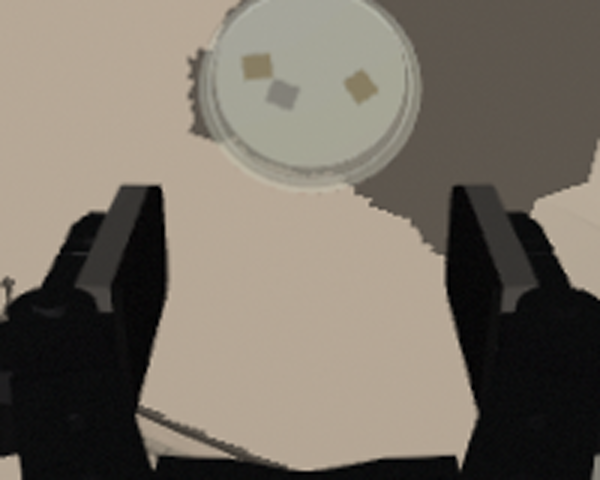

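Run:
```python
from h import *
np.set_printoptions(precision=4,suppress=True)
f=np.load("i.npz");p={"K":f["K"],"camera_from_world":f["T"]}
g=cv2.GaussianBlur(cv2.imread("pics/i.png",0)[150:240,205:300],(3,3),0)
c=cv2.HoughCircles(g,cv2.HOUGH_GRADIENT,1,200,param1=80,param2=10,minRadius=33,maxRadius=41)[0][0]+[205,150,0]
d=onz(p,c[:2],.010,True);print(c,d)
assert np.hypot(d[0]-.4818,d[1]+.4705)<.006
move_gripper(.072);x,y=float(d[0]),float(d[1])
movel([x,y,.02],speed=.2);movel([x,y,-.0085],speed=.08)
f0=np.array(read_ft_force());move_gripper(.05,35);pause(.05)
print(read_finger_gap(),read_grasp_force(),read_eef_pos(),np.array(read_ft_force())-f0)
movel([x,y,.09],speed=.2);pause(.15)
im,p=snap("wrist");cv2.imwrite("pics/j.png",cv2.cvtColor(im,cv2.COLOR_RGB2BGR))
t=np.array(read_eef_pos());np.savez("j.npz",T=p["camera_from_world"],K=p["K"],t=t)
print(read_finger_gap(),read_grasp_force(),read_time_s(),t)
```

```text
[253.5 199.5  34.9] [ 0.4831 -0.4704  0.01  ]
0.05786069985336378 37.59769263004273 [ 0.4837 -0.4709 -0.0078] [0.3133 0.0609 1.3316]
0.057519571801062916 37.517652639849075 27.175 [ 0.4817 -0.4691  0.0874]
```

Run:
```python
from h import *
np.set_printoptions(precision=4,suppress=True)
def hc(fn,box,r,z,npz):
    f=np.load(npz);p={"K":f["K"],"camera_from_world":f["T"]}
    g=cv2.GaussianBlur(cv2.imread(fn,0)[box[2]:box[3],box[0]:box[1]],(3,3),0)
    c=cv2.HoughCircles(g,cv2.HOUGH_GRADIENT,1,300,param1=60,param2=8,minRadius=r[0],maxRadius=r[1])[0][0]+[box[0],box[2],0]
    return c,onz(p,c[:2],z,True)
t=np.load("j.npz")["t"]
c,X=hc("pics/j.png",(185,320,185,320),(48,62),t[2]+.0198,"j.npz");print("held",c,X-t)
for i,b in((0,(285,360,80,155)),(1,(235,310,120,195))):print(hc(f"pics/d{i}.png",b,(24,33),.0336,f"d{i}.npz"))
movel([.565,-.375,.13],speed=.25)
movel([.606,-.345,.10],speed=.25);pause(.25)
im,p=snap("wrist");cv2.imwrite("pics/k.png",cv2.cvtColor(im,cv2.COLOR_RGB2BGR))
t=np.array(read_eef_pos());np.savez("k.npz",T=p["camera_from_world"],K=p["K"],t=t)
print(t,[(d["at"],d["confidence"],onz(p,d["at"],.0306,True)) for d in tip_of("wrist","pad")],read_time_s(),read_grasp_force())
```

```text
held [254.5 251.5  51.4] [0.0007 0.0037 0.0198]
(array([322.5, 115.5,  25.7]), array([ 0.5842, -0.2905,  0.0336]))
(array([272.5, 158.5,  29. ]), array([ 0.5848, -0.2908,  0.0336]))
[ 0.6051 -0.3471  0.1006] [([254.8, 124.0], 0.62, array([ 0.586 , -0.2919,  0.0306]))] 28.5833 37.548557827076365
```

View pics/k.png

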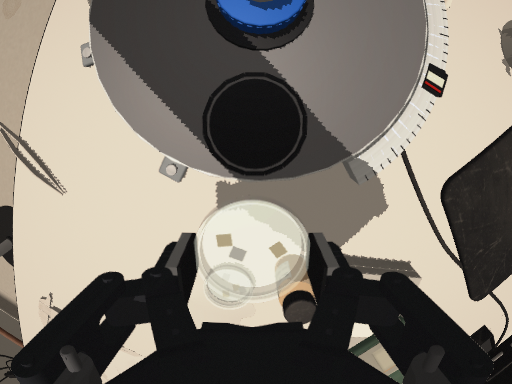

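Run:
```python
from h import *
np.set_printoptions(precision=4,suppress=True)
im=cv2.imread("pics/k.png",0);f=np.load("k.npz");p={"K":f["K"],"camera_from_world":f["T"]};t=f["t"]
def hc(b,r,z):
    g=cv2.GaussianBlur(im[b[2]:b[3],b[0]:b[1]],(3,3),0)
    for c in cv2.HoughCircles(g,cv2.HOUGH_GRADIENT,1,3,param1=60,param2=8,minRadius=r[0],maxRadius=r[1])[0][:4]:
        c=c+[b[0],b[2],0];print(c,onz(p,c[:2],z,True))
print("pad");hc((190,320,60,190),(44,56),.0336)
print("dish",t);hc((185,320,185,320),(46,60),t[2]+.0198)
a=np.linspace(0,6.28,13)
for o in(0,.0037):
    for z in(.0198,.0078):
        P=np.array([proj(p,t+[.03*np.cos(x),o+.03*np.sin(x),z],True) for x in a]);print(o,z,P.min(0),P.max(0))
m=cv2.inRange(im,200,255);print("bright rows at col252",np.where(im[185:320,252]>150)[0][[0,-1]]+185)
```

```text
pad
[254.5 123.5  45.2] [ 0.5855 -0.2914  0.0336]
[250.5 122.5  48.8] [ 0.5826 -0.2918  0.0336]
[256.5 126.5  48.8] [ 0.5877 -0.2929  0.0336]
[253.5 119.5  48.8] [ 0.5838 -0.2889  0.0336]
dish [ 0.6051 -0.3471  0.1006]
[251.5 255.5  56.1] [ 0.605  -0.3466  0.1204]
[253.5 249.5  50.6] [ 0.6047 -0.343   0.1204]
[251.5 239.5  56.1] [ 0.6017 -0.3382  0.1204]
[247.5 248.5  53.9] [ 0.6017 -0.3436  0.1204]
0 0.0198 [193.5985 200.4552] [310.3697 302.323 ]
0 0.0078 [197.3723 192.7249] [306.4015 289.7391]
0.0037 0.0198 [195.6345 193.3966] [313.5701 297.4556]
0.0037 0.0078 [199.3393 186.1547] [309.3338 284.9934]
bright rows at col252 [200 319]
```

Run:
```python
from h import *
np.set_printoptions(precision=4,suppress=True)
x,y=.585,-.291
movel([x,y,.06],speed=.2);movel([x,y,.027],speed=.06);pause(.25)
F=lambda:np.mean([read_ft_force() for _ in range(3)],0)
f0=F();z=.027
while z>.0195:
    z-=.0006;movel([x,y,z],speed=.03);df=F()-f0
    if df[2]>1.3:break
print("z",z,read_eef_pos(),df)
move_gripper(.066);pause(.1)
print(read_finger_gap(),read_eef_pos(),read_time_s())
movel([x,y,.075],speed=.15)
movel([.603,-.345,.10],speed=.25);pause(.2)
im,p=snap("wrist");cv2.imwrite("pics/l.png",cv2.cvtColor(im,cv2.COLOR_RGB2BGR))
np.savez("l.npz",T=p["camera_from_world"],K=p["K"])
for k in("dish_center","pad","pointer","red_line","fine_grip","coarse_grip"):
    print(k,[(np.round(d["at"],1),round(d["confidence"],2),onz(p,d["at"],{"dish_center":.0366,"pad":.0306,"red_line":.026,"pointer":.03,"fine_grip":.089,"coarse_grip":.054}[k],True)) for d in tip_of("wrist",k)[:2]])
print(proj(p,np.array([x,y,.0426]),True))
g=cv2.GaussianBlur(cv2.cvtColor(im,7)[60:190,190:320],(3,3),0)
for c in cv2.HoughCircles(g,cv2.HOUGH_GRADIENT,1,3,param1=80,param2=8,minRadius=36,maxRadius=56)[0][:4]: c=c+[190,60,0];print(c,onz(p,c[:2],.0416,True))
print(read_time_s(),read_ft_force())
```

```text
z 0.0216 [ 0.5851 -0.291   0.0221] [-1.1817 -0.5512  3.9371]
0.06574414101125708 [ 0.585  -0.291   0.0214] 32.6333
dish_center [(array([250.8, 130.5]), 0.66, array([ 0.5818, -0.2916,  0.0366]))]
pad []
pointer []
red_line [(array([431.4,  93.7]), 0.78, array([ 0.7085, -0.2012,  0.026 ]))]
fine_grip [(array([231.9, 287.7]), 0.25, array([ 0.6058, -0.3843,  0.089 ]))]
coarse_grip [(array([294.4, 272.2]), 0.39, array([ 0.6524, -0.377 ,  0.054 ])), (array([227.3, 287. ]), 0.25, array([ 0.6089, -0.4093,  0.054 ]))]
[255.3443 132.1716]
[256.5 130.5  42.1] [ 0.5854 -0.2897  0.0416]
[251.5 128.5  47.7] [ 0.5816 -0.2897  0.0416]
[251.5 134.5  47.7] [ 0.5832 -0.2936  0.0416]
[260.5 138.5  49.9] [ 0.5901 -0.2939  0.0416]
34.0917 [-0.2237  0.2235 -0.471 ]
```

```bash
cat > r.py <<'E'
from h import *
np.set_printoptions(precision=4,suppress=True)
HZ={"dish_center":.0366,"pad":.0306,"red_line":.026,"pointer":.03,"fine_grip":.089,"coarse_grip":.054}
def look(tag,ks=("pointer","red_line")):
    im,p=snap("wrist");cv2.imwrite(f"pics/{tag}.png",cv2.cvtColor(im,cv2.COLOR_RGB2BGR));np.savez(f"{tag}.npz",T=p["camera_from_world"],K=p["K"])
    for k in ks: print(k,[(np.round(d["at"],1),round(d["confidence"],2),onz(p,d["at"],HZ[k],True)) for d in tip_of("wrist",k)[:2]])
    return im,p
E
python3 - <<'E'
from r import *
ax,ay=.5545,-.201
movel([.603,-.345,.17],speed=.3)
move_ptp([ax,ay,.17],Q(2.2));pause(.1)
print(read_qpos()[6]);look("m1",("fine_grip","coarse_grip","pointer","red_line","pad"))
print(read_time_s())
E
```

```text
2.3044337118251175
fine_grip []
coarse_grip [(array([251.3, 178.8]), 0.94, array([ 0.5517, -0.2034,  0.054 ]))]
pointer [(array([267.7, 299.1]), 0.88, array([ 0.6665, -0.0959,  0.03  ])), (array([493.1, 272.9]), 0.43, array([0.4552, 0.1897, 0.03  ]))]
red_line [(array([177.6, 275.4]), 0.38, array([ 0.7056, -0.201 ,  0.026 ]))]
pad []
36.2333
```

Run:
```python
from r import *
ax,ay=.5545,-.201
move_gripper(.078,30)
movel([ax,ay,.06],speed=.15);movel([ax,ay,.036],speed=.08);pause(.1)
f0=np.array(read_ft_force());e0=np.array(read_eef_pos());print(e0,f0)
move_gripper(.045,35);pause(.1)
print(read_finger_gap(),read_grasp_force(),np.array(read_eef_pos())-e0,np.array(read_ft_force())-f0,read_ft_torque(),read_qpos(),read_time_s())
```

```text
[ 0.5546 -0.201   0.036 ] [-0.4531  0.7621 -0.7394]
0.058548020147421866 37.91894495487213 [ 0.0011 -0.0011  0.001 ] [ 0.6236 -2.7578  4.7455] [-0.5271 -0.1491  0.0524] [ 0.6664  0.5509 -0.477   1.8498  0.337   0.8181  2.217 ] 38.3583
```

Run:
```python
from r import *
j=np.array(read_qpos());f=np.array(read_ft_force())
for s in (1.2,1.2):
    j[6]-=s;move_j(j.tolist());print(read_time_s(),read_eef_pos(),np.array(read_ft_force())-f,read_finger_gap(),read_tcp_rot())
pause(.1);look("n1",("pointer","red_line","pad","dish_center"));print(read_time_s())
```

```text
39.4667 [ 0.5558 -0.2047  0.0372] [ 1.5318 -3.3874 -2.8717] 0.05882251408142979 [ 0.2823  0.9593 -0.0017  0.0022]
40.575 [ 0.5533 -0.2057  0.0371] [-2.4851 -4.6422  1.4025] 0.05856546616978193 [ 0.7751  0.6318 -0.0025  0.0014]
pointer [(array([472.3, 140.5]), 0.63, array([ 0.7063, -0.1752,  0.03  ]))]
red_line [(array([473.3, 179.7]), 0.6, array([ 0.7108, -0.2041,  0.026 ]))]
pad []
dish_center []
40.925
```

```bash
cat >> r.py <<'E'
A=np.array([.555,-.203])
def seg(im,p,c0=None):
    h=cv2.cvtColor(im,cv2.COLOR_RGB2HSV).astype(int);H,S,V=h[...,0],h[...,1],h[...,2]
    out={}
    for n,m,z in(("ptr",(H>20)&(H<34)&(S>150)&(V>80),.030),("red",((H<8)|(H>172))&(S>120)&(V>60),.026)):
        ys,xs=np.where(m);L=[]
        for x,y in zip(xs,ys):
            X=onz(p,(x,y),z,True)[:2]-A;r=np.hypot(*X);a=np.arctan2(X[1],X[0])
            if .13<r<.172 and abs(a)<1.0: L.append((a,r,x,y))
        L=np.array(L)
        if len(L): print(n,len(L),"az",L[:,0].mean(),"std",L[:,0].std(),"r",L[:,1].min(),L[:,1].max(),"px",L[:,2:].mean(0));out[n]=L[:,0].mean()
        else: print(n,"none")
    if len(out)==2: print("gap mm",153*(out["ptr"]-out["red"]))
    return out
E
python3 - <<'E'
from r import *
f=np.load("n1.npz");p={"K":f["K"],"camera_from_world":f["T"]}
seg(cv2.imread("pics/n1.png")[...,::-1].copy(),p)
f=np.load("m1.npz");p={"K":f["K"],"camera_from_world":f["T"]}
seg(cv2.imread("pics/m1.png")[...,::-1].copy(),p)
E
```

```text
ptr 396 az 0.1664080358334616 std 0.025968030525629727 r 0.13001490469388485 0.15400816304230475 px [456.6692 150.8813]
red 79 az 0.004343239889178573 std 0.005459635701001987 r 0.14755126362716733 0.16689272047367318 px [474.4557 176.9494]
gap mm 24.795913779475303
ptr 121 az 0.774362667489385 std 0.024333214641917473 r 0.13007159790883902 0.15319831181012283 px [267.281 288.719]
red none
```

Run:
```python
from r import *
j=np.array(read_qpos());j[6]-=.46;move_j(j.tolist());pause(.1)
im,p=look("n2");o=seg(im,p);print(read_time_s(),read_eef_pos())
move_gripper(.078);movel([.555,-.203,.15],speed=.25)
# camera over the marker: tool x azimuth ~0 would see behind; put TCP beside so marker is ahead
print(read_tcp_rot(),read_qpos()[6]);
q=read_tcp_rot();psi=2*np.arctan2(q[1],q[0])-np.pi/2;print("psi",psi)
u=np.array([np.cos(psi+np.pi/2),np.sin(psi+np.pi/2)])
T=np.array([.555+.153,-.203])-.09*u   # camera ~over marker
print(T)
movel([T[0],T[1],.15],speed=.3);pause(.2)
im,p=look("n3");c=-p["camera_from_world"][:3,:3].T@p["camera_from_world"][:3,3];print("cam",c);seg(im,p);print(read_time_s())
```

```text
pointer [(array([444.4,  66.4]), 0.63, array([ 0.7075, -0.1935,  0.03  ]))]
red_line [(array([451.7,  79.5]), 0.67, array([ 0.7107, -0.2044,  0.026 ]))]
ptr 483 az 0.05357936707369196 std 0.025635223119173208 r 0.13010030584841567 0.1536973395230744 px [431.4845  80.6625]
red 89 az 0.005774782926878016 std 0.005095888566896915 r 0.1483230985347699 0.1661586923984495 px [451.2697  75.3933]
gap mm 7.314101374462533
41.6917 [ 0.5522 -0.2054  0.0371]
[ 0.8987  0.4386 -0.002   0.0022] -0.572775773007111
psi -0.6627059521100028
[ 0.6526 -0.2739]
pointer [(array([244.8,  78.1]), 0.75, array([ 0.7057, -0.1922,  0.03  ]))]
red_line [(array([252. ,  83.8]), 0.69, array([ 0.7077, -0.2   ,  0.026 ]))]
cam [ 0.6976 -0.2126  0.2995]
ptr 228 az 0.05811049630492589 std 0.02441084073952174 r 0.1300196776631719 0.15204355174652198 px [235.2061  89.4737]
red 63 az 0.013016204633529219 std 0.005416224283010029 r 0.14682429539344777 0.16446111944381156 px [255.127  82.746]
gap mm 6.899426625723691
43.525
```

```bash
python3 - <<'E'
from r import *
f=np.load("n3.npz");p={"K":f["K"],"camera_from_world":f["T"]};im=cv2.imread("pics/n3.png")[...,::-1].copy()
h=cv2.cvtColor(im,cv2.COLOR_RGB2HSV).astype(int)
for y in range(60,100,2):
    for x in(): pass
m=(h[...,0]>20)&(h[...,0]<34)&(h[...,1]>150)
L=[]
for y,x in np.argwhere(m):
    X=onz(p,(x,y),.030,True)[:2]-A;L.append((np.hypot(*X),np.arctan2(X[1],X[0])))
L=np.array(L)
for a,b in((.13,.138),(.138,.145),(.145,.149),(.149,.156)):
    s=L[(L[:,0]>a)&(L[:,0]<b)&(abs(L[:,1])<.3)]
    if len(s):print(a,len(s),s[:,1].mean(),s[:,1].min(),s[:,1].max())
for r in(.151,.155,.159):   # colours along the arc
    print(r,[tuple(int(v) for v in im[tuple(np.round(proj(p,np.array([A[0]+r*np.cos(a),A[1]+r*np.sin(a),.026]),True)[::-1]).astype(int))]) for a in np.arange(-.05,.12,.01)])
E
python3 - <<'E'
from r import *
ax,ay=.555,-.2035
move_gripper(.06,30)
movel([ax,ay,.15],Q(.35),speed=.25)
movel([ax,ay,.09],speed=.2);movel([ax,ay,.072],speed=.08);pause(.1)
f0=np.array(read_ft_force());e0=np.array(read_eef_pos());print(e0)
move_gripper(.02,30);pause(.1)
print(read_finger_gap(),read_grasp_force(),np.array(read_eef_pos())-e0,np.array(read_ft_force())-f0,read_qpos()[6],read_time_s())
E
```

```text
0.13 118 0.0585147616537184 0.013215355765060343 0.1026049170987185
0.138 93 0.05755149489791729 0.015163526187906161 0.10331014420242608
0.145 10 0.058293719377847886 0.05120716842733801 0.0652363316868886
0.149 7 0.058460723299934465 0.053905981428290964 0.06298111381425965
0.151 [(245, 244, 237), (245, 244, 237), (245, 245, 238), (188, 185, 174), (61, 58, 56), (61, 58, 55), (206, 35, 28), (106, 52, 48), (60, 56, 54), (237, 234, 214), (226, 219, 151), (244, 239, 58), (240, 237, 192), (245, 242, 224), (111, 107, 94), (64, 60, 60), (60, 57, 56)]
0.155 [(245, 246, 239), (245, 245, 239), (245, 245, 239), (168, 166, 157), (60, 56, 54), (61, 56, 55), (162, 32, 27), (133, 49, 47), (59, 55, 54), (126, 123, 109), (245, 241, 224), (245, 242, 223), (245, 242, 223), (245, 241, 223), (49, 46, 44), (60, 57, 56), (60, 57, 56)]
0.159 [(245, 244, 237), (245, 244, 237), (245, 244, 236), (153, 151, 142), (63, 60, 57), (58, 55, 53), (196, 34, 27), (59, 56, 54), (60, 57, 55), (204, 197, 173), (245, 241, 223), (245, 241, 223), (245, 241, 223), (243, 239, 220), (51, 48, 47), (61, 58, 56), (58, 54, 54)]
[ 0.5553 -0.2036  0.0723]
0.032650906075518155 29.7946697473526 [-0.0013 -0.0005  0.0003] [-4.5463  0.253   5.0054] 0.2989217433343352 46.4
```

```bash
cat >> r.py <<'E'
def gap(im,p):
    h=cv2.cvtColor(im,cv2.COLOR_RGB2HSV).astype(int);H,S,V=h[...,0],h[...,1],h[...,2];o=[]
    for m,z,r0,r1 in(((H>20)&(H<34)&(S>150),.030,.130,.156),(((H<8)|(H>172))&(S>120)&(V>60),.026,.154,.166)):
        L=[]
        for y,x in np.argwhere(m):
            X=onz(p,(x,y),z,True)[:2]-A;r=np.hypot(*X);a=np.arctan2(X[1],X[0])
            if r0<r<r1 and abs(a)<.2:L.append(a)
        o.append(np.median(L) if L else np.nan);print(len(L),o[-1])
    return 153*(o[0]-o[1])
E
python3 - <<'E'
from r import *
f=np.load("n3.npz");print("before",gap(cv2.imread("pics/n3.png")[...,::-1].copy(),{"K":f["K"],"camera_from_world":f["T"]}))
f=np.load("n2.npz");print("n2",gap(cv2.imread("pics/n2.png")[...,::-1].copy(),{"K":f["K"],"camera_from_world":f["T"]}))
j=np.array(read_qpos());j[6]-=.88;move_j(j.tolist());pause(.2)
im,p=look("o1");print("gap",gap(im,p),read_finger_gap(),read_ft_force(),read_time_s())
E
```

```text
228 0.05825074462563472
36 0.012524977094800651
before 6.996042432217612
483 0.053275600351602004
58 0.005910878711411669
n2 7.246802410949122
pointer [(array([431.2, 106.1]), 0.85, array([ 0.7062, -0.2007,  0.03  ]))]
red_line [(array([432. , 104.1]), 0.84, array([ 0.7099, -0.2009,  0.026 ]))]
343 0.01094072269120475
39 0.006937150736223194
gap 0.612546509112178 0.0329937197407038 [-3.9133 -0.1168  5.0603] 47.6
```

Run:
```python
from r import *
j=np.array(read_qpos());j[6]-=.065;move_j(j.tolist());pause(.3)
move_gripper(.06);movel([.555,-.2035,.15],speed=.2)
q=read_tcp_rot();psi=2*np.arctan2(q[1],q[0])-np.pi/2
T=np.array([.708,-.203])-.09*np.array([-np.sin(psi),np.cos(psi)])
movel([T[0],T[1],.15],speed=.3);pause(.2)
im,p=look("o2",("pointer","red_line","dish_center","pad"));print("gap",gap(im,p),read_time_s())
al=np.arctan2(-.089,.0305)-.765+.0
print("pad rotated by ~",.75)
a=np.arctan2(-.088,.0305)-.763;c=A+.095*np.array([np.cos(a),np.sin(a)]);print("expected pad",c,proj(p,np.array([*c,.04]),True))
```

```text
pointer [(array([253.6,  85.4]), 0.57, array([ 0.7078, -0.2018,  0.03  ]))]
red_line [(array([252.1,  83.3]), 0.81, array([ 0.7079, -0.1992,  0.026 ]))]
dish_center [(array([148.9, 265.8]), 0.88, array([ 0.5134, -0.2887,  0.0366]))]
pad []
233 0.012902680706292828
36 0.01205401797550478
gap 0.12984539781057136 50.0833
pad rotated by ~ 0.75
expected pad [ 0.5155 -0.2894] [149.6835 267.0568]
```

```bash
python3 -c "
from bench import *
print(sign_off(),read_time_s())"
```

```text
the job is handed in; nothing more can be done
the job is handed in; nothing more can be done
```

The job is handed in at about 50 s on the robot clock, but `sign_off` returned no verdict. My last measurements put the pointer about 0.1 mm from the red line after about 0.95 rad on the fine knob, and the dish within about 3 mm of the pad's expected place. The first regrasp of the dish missed, with the fingers closing over its lid and touching it, before the second attempt held.

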